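# Check the lever stops of two hand crimpers

## Task

Check that the hand levers of the two bench crimpers come up against their stops short of the fixed bar. With the outside or tips of the fingers, press the smaller crimper's lever in from its open side until it stops, keep it there for a second and let it come all the way back out; then press the larger crimper's lever in to its stop in the same way and finish while holding it there, so that I can measure the gap. Press firmly but without forcing, pinch or lift nothing, keep the fingers off the bars, and leave the things standing around where they are.

Things in the scene. Friction and masses are not known exactly. Their poses are not given: they have to be found in the camera images.
- small_crimper: the smaller of two bench-mounted hand crimpers, bolted down: grey base 105 x 140 x 10 mm, aluminium head at its +y end with a downward steel jaw of 18 mm diameter; a fixed bar and a hand lever, both grey-gripped, run from the head towards -y (roughly to the robot), 105 mm up. Highest point 121 mm. Origin: centre of the underside; x points from the lever side to the bar side, z up.
- small_crimper_bar: the fixed bar of the small crimper with its stop screw: 18 mm thick grip, horizontal along y, its axis 45 mm from the crimper's origin towards +x and 105 mm up. Same origin and axes as the crimper's body. Tall instruments stand behind the crimpers, their fronts about 0.58 m ahead of the robot's base: keep the wrist clear of them.
- small_press (a point): where to press: on the outer face (away from the bar) of the small crimper's lever, half-way up; moves with it. x = pressing direction, into the face; y along the lever to the hinge; z up. Vertical hinge axis 78 mm along +y, 6 mm along +x. The lever is a strip 105 mm long from hinge to free end, 12 mm thick, 24 mm high, centred 105 mm above the worktop.
- small_crimper_lever (a joint): angle of the small crimper's lever, rad: 0 = fully out, grows as it is pressed towards the bar (anticlockwise from above); 0.36 = hard against its stop, about 13 mm short of the bar. A spring pushes it back out: at the press point it takes about 3 N to start it and 6.5 N to bring it to the stop.
- large_crimper: the larger of two bench-mounted hand crimpers, bolted down: grey base 115 x 180 x 10 mm, aluminium head at its +y end with a downward steel jaw of 34 mm diameter; a fixed bar and a hand lever, both grey-gripped, run from the head towards -y (roughly to the robot), 105 mm up. Highest point 121 mm. Origin: centre of the underside; x points from the lever side to the bar side, z up.
- large_crimper_bar: the fixed bar of the large crimper with its stop screw: 18 mm thick grip, horizontal along y, its axis 45 mm from the crimper's origin towards +x and 105 mm up. Same origin and axes as the crimper's body. Tall instruments stand behind the crimpers, their fronts about 0.58 m ahead of the robot's base: keep the wrist clear of them.
- large_press (a point): where to press: on the outer face (away from the bar) of the large crimper's lever, half-way up; moves with it. x = pressing direction, into the face; y along the lever to the hinge; z up. Vertical hinge axis 100 mm along +y, 6 mm along +x. The lever is a strip 145 mm long from hinge to free end, 12 mm thick, 24 mm high, centred 105 mm above the worktop.
- large_crimper_lever (a joint): angle of the large crimper's lever, rad: 0 = fully out, grows as it is pressed towards the bar (anticlockwise from above); 0.32 = hard against its stop, about 13 mm short of the bar. A spring pushes it back out: at the press point it takes about 3 N to start it and 8 N to bring it to the stop.
- vial_rack: bystander: blue rack full of small vials, 62 x 175 x 39 mm, loose, between the crimpers; origin at its underside's centre
- spanner: bystander: small open-ended spanner, 18 x 120 x 5 mm, lying loose beside the large crimper; origin at its underside's centre
- beaker: bystander: empty clear beaker, 45 mm diameter, 56 mm tall, standing loose beside the small crimper; origin at its underside's centre
- small_bottle: bystander: small grey-capped bottle, 56 mm diameter, 108 mm tall, standing loose at the back left; origin at its underside's centre
Mind the look-alikes: they are no part of the job. What is shaped like the small_crimper but yellow is not meant.

How it is judged:
On the way, in this order (a step that is already met when the one before it is completed fails the run):
1. the small crimper's lever is pressed in to its stop and kept there (value of joint small_crimper_lever above 0.335 rad and contact force between the fingers and small_crimper above 1 N), for 0.5 s.
2. the small crimper's lever is all the way out again (value of joint small_crimper_lever below 0.03 rad), for 0.1 s.
3. the large crimper's lever is pressed in to its stop and kept there (value of joint large_crimper_lever above 0.3 rad), for 0.5 s.
At the end, for the whole second after the job is handed in: the large crimper's lever is held at rest against its stop (joint over 0.30 rad) by the fingers with 2 to 30 N, nothing touches its bar, the small crimper's lever is out (under 0.03 rad), and every bystander is within 20 mm of where it stood (value of joint large_crimper_lever above 0.3 rad and velocity of joint large_crimper_lever between -0.05 and 0.05 rad/s and contact force between the fingers and large_crimper between 2 and 30 N and value of joint small_crimper_lever below 0.03 rad and contact force between anything else and large_crimper_bar below 1 N and distance of each of vial_rack, spanner, beaker, small_bottle from where it was at the start of the episode below 0.02 m); the arm keeps its last pose, push and grip.
It fails at once if a lever is forced (over 40 N) (contact force between the arm and small_crimper above 40 N or contact force between the arm and large_crimper above 40 N).
It fails at once if a lever is pinched between the fingers ((contact force between the fingers and small_crimper above 1 N and x of the grasp point in the frame of small_press between -0.002 and 0.03 m and y of the grasp point in the frame of small_press between -0.06 and 0.06 m and z of the grasp point in the frame of small_press between -0.03 and 0.014 m) or (contact force between the fingers and large_crimper above 1 N and x of the grasp point in the frame of large_press between -0.002 and 0.03 m and y of the grasp point in the frame of large_press between -0.06 and 0.06 m and z of the grasp point in the frame of large_press between -0.03 and 0.014 m)).
It fails at once if the robot touches a fixed bar (contact force between the arm and small_crimper_bar above 1 N or contact force between the arm and large_crimper_bar above 1 N).
It fails at once if one of the things standing around is moved or lifted by more than 20 mm (distance of any of vial_rack, spanner, beaker, small_bottle from where it was at the start of the episode above 0.02 m).
It also fails if it takes over 64 s, if anything falls off the work surface, if the arm or the gripper's body presses on something with over 40 N, if the wrist force passes 120 N, or if a joint passes its speed limit or range.

## Robot

A 6-joint arm with a two-finger parallel gripper is mounted at the origin on a cart in front of the work surface, level with it; the furniture and walls round the work are solid. World frame = base frame: x ahead of the robot, y to its left, z up, the work surface at z = 0. Lengths are in m, angles in rad, forces in N, time in s.
With the tool pointing down it reaches from about 0.35 to 1 m from the base axis. Payload 7.1 kg.
Tool frame: the origin (TCP) lies midway between the tips of the shut fingers; the grasp point (between the pads) lies 19 mm behind it; z points along the fingers, y is the line along which they close (so a half turn about z gives the same grasp; the last joint's range is limited). The gripper opens to 85 mm and grips with 20 to 120 N. Pads are 22 mm wide; open, the fingers measure 114 mm over their backs; the gripper's body (76 mm by 85 mm) begins 54 mm behind the grasp point. The pads swing forward as they close: fully open they stand 13 mm farther back than shut.
Start: joints at [1.234, 0.423, 1.63, -0, 1.089, -0.019], TCP at [0.195, 0.594, 0.206] pointing down, gripper open.
Joint ranges: [-3, 3], [-0.9, 2.11], [0.09, 2.58], [-1.31, 4.45], [0.11, 2.69], [-2.54, 2.54]. Speed limits (rad/s): [2.39, 2.39, 3.01, 3.14, 3.14, 3.14].

## Interface

Orientations are given as [roll, pitch, yaw] about the fixed x, y, z axes, in that order (R = Rz(yaw) Ry(pitch) Rx(roll)).
In Python, from bench import * gives the robot as it stands.
- The arm moves only by the shell command python3 -m inch 'ROWS' [OPENING] [FORCE]. ROWS is JSON, a list of rows, each a list of 2 entries, a list of its own where there are three numbers: the shift along the world's x, y, z in m, then the turn, a rotation vector about the world's x, y, z in rad. A call has 1 to 20 rows; each row shifts and turns the commanded pose from where the row before left it; what a row does not reach is not made up. A row lasts 1/12 s, in which the tool goes at most 41.7 mm and 7.16 degrees, less where a joint would pass 70% of its speed; a pose out of reach is approached as far as the arm can. A call with a gripper value outside its range is refused whole. OPENING is the finger opening in m, from 0 to 0.0854, set as the call begins (- or left out, the last holds). The fingers move at their own pace and stop on an object; FORCE is the grip in N (left out, the last holds). Time passes only in rows, so rows that do not move let the fingers close. It gives the time, the measured TCP pose, the force, the opening and the grip force at its end, in the units of the state.
- get_state(): the state, without advancing time (a new reading comes with each control period).
- get_image(name): name is "scene" or "top" or "wrist"; returns a dict with "pixels" (480x640x3 uint8, blue, green, red), "depth" (480x640 float32, m along the optical axis (not along the pixel's ray), 0 where there is no reading), "fx", "fy", "cx", "cy" (pixels), "pose" (4x4, takes a point from camera to world coordinates); the wrist camera has in their place "tool_from_camera" (4x4, takes a point from camera to tool coordinates, whose origin is the TCP and whose axes are the flange's). Camera axes: x right, y up, looking along -z (the intrinsics and any distortion apply to the point x, -y, -z); pixel columns grow to the right and rows downward; lengths in m; the calibration is good to about 2 mm. A picture is of the moment at which its call begins: read the wrist's pose just before it.
- hand_in(): hands the job in; it is judged then, once.
The state is a dict: "clock": time; "joint_positions": joint angles; "qd": joint speeds; "joint_efforts": joint torques, N m; "eef_pos": TCP position; "ee_rot": TCP orientation; "contact_force": force on the tool from outside, world axes, zero at the start; "wrist_torque": the same for the moment, N m; "gripper_width": opening from 0.0 (shut) to 1.0 (fully open); "grip_force": force on a finger pad.
Only numpy, scipy, OpenCV 4.12 (cv2) and the standard library are available. Lean on these libraries where they do the work, as an engineer would, in place of code of your own. Each camera call takes 0.05 s, during which the arm holds its last target. There are 200 camera calls.

## Working session

There is one attempt and no reset: what is moved stays moved. The work goes in short steps, Python scripts to look and compute and a shell command to move; the robot and the scene stay as the last step left them, time stands still between calls to the robot, and variables do not carry over. Pictures are saved under pics/ and viewed, at most 10 in all, crops included, and the job is handed in when it is done.

```bash
mkdir -p pics; python3 - <<'E'
from bench import *
import cv2,numpy as np,pickle
s=get_state();print(s)
d={}
for n in("scene","top"):
    i=get_image(n);d[n]=i;cv2.imwrite(f"pics/{n}0.png",i["pixels"]);print(n,i["fx"],i["cx"],i["cy"],i["pose"],[k for k in i])
pickle.dump(d,open("d0.pkl","wb"))
E
```

```text
{'clock': 0.0, 'joint_positions': array([ 1.23400415e+00,  4.23875124e-01,  1.63069793e+00,  9.80998248e-06,
        1.08859500e+00, -1.89950923e-02]), 'qd': array([ 3.56342042e-04, -5.69856357e-04, -1.07681330e-03, -4.80161631e-05,
       -5.52905222e-04,  8.98350608e-04]), 'joint_efforts': array([ 2.66772377e-04, -5.57384992e+01, -2.81737536e+01,  1.59650341e-05,
        7.35835230e-03,  1.58837184e-05]), 'eef_pos': array([0.19507084, 0.59315442, 0.2050212 ]), 'ee_rot': array([-3.14001770e+00, -3.86057866e-05,  2.82379099e+00]), 'contact_force': array([-1.12083086, -0.58744485, -0.05968384]), 'wrist_torque': array([-0.03742206, -0.01568971,  0.0344544 ]), 'grip_force': 0.0, 'gripper_width': 1.000519025528509}
scene 460.8378637773096 316.62991040867405 243.4225288915857 [[ 0.74271375  0.56833904 -0.35407206  0.19810362]
 [-0.66954287  0.63775946 -0.38075611 -0.277077  ]
 [ 0.00941424  0.51985922  0.85420007  0.95825934]
 [ 0.          0.          0.          1.        ]] ['pixels', 'depth', 'fx', 'fy', 'cx', 'cy', 'pose']
top 468.9949203541323 319.27441223836564 239.49065916495394 [[ 0.01675274  0.98841041 -0.1508781   0.36821958]
 [-0.99983478  0.01762502  0.00444582  0.0764391 ]
 [ 0.00705352  0.15077869  0.98854238  1.3175423 ]
 [ 0.          0.          0.          1.        ]] ['pixels', 'depth', 'fx', 'fy', 'cx', 'cy', 'pose']
```

View pics/top0.png

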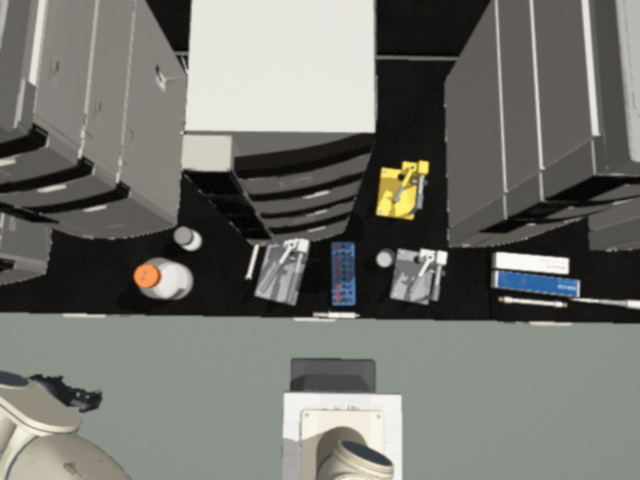

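View pics/scene0.png

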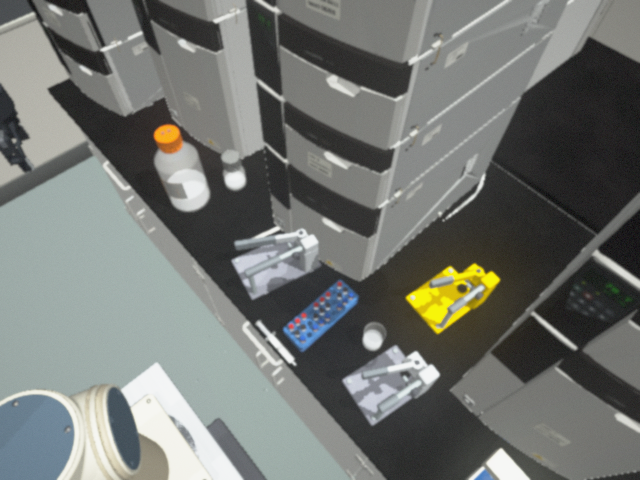

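The top view shows the large crimper at about (283,270) and the small one at (418,275). A yellow look-alike is at (403,190). The spanner is at (252,262), the rack at (343,273), the beaker at (385,258) and the bottle at (187,238). The job needs the two grey crimpers: smaller at (418,275), larger at (283,270). I'll check them in a close crop.

```bash
python3 - <<'E'
import cv2,numpy as np,pickle
d=pickle.load(open("d0.pkl","rb"))
i=d["top"]["pixels"]
a=i[225:315,235:335];b=i[225:315,365:465]
cv2.imwrite("pics/c0.png",cv2.resize(np.hstack([a,b]),None,fx=4,fy=4,interpolation=cv2.INTER_CUBIC))
# point cloud, height map of grey crimper parts
t=d["top"];D=t["depth"];v,u=np.mgrid[:480,:640]
P=np.stack([(u-t["cx"])/t["fx"]*D,-(v-t["cy"])/t["fy"]*D,-D],-1)@t["pose"][:3,:3].T+t["pose"][:3,3]
np.save("P.npy",P)
for n,(u0,u1) in {"large":(250,315),"small":(388,450)}.items():
    for v in range(232,306,4):
        print(n,v,' '.join('%3d'%(1000*P[v,u,2]) for u in range(u0,u1,2)))
for p in[(283,290),(418,290),(403,205)]:print(p,P[p[1],p[0]])
E
```

```text
large 232 248 248 246 246 243 245 249 247 1317 227 228 234 233 232 230 229 226 225 221 219 216 211 247 203 201 186 180 177 172 174 167 1317 148
large 236 188 181 191 191 182 192 187 188 190 196 179 176 173 172 170 165 163 160 161 151 149 144 143 140 130 131 123 119 113 108 105  98  96
large 240 104 106 104 106 107 108 108 109 107 108 107 110  66 108 109 112 102 100  95  94  98  93  92  89  93 117 116 118 119  35  30  30  36
large 244   4  28  32  34  64  68  70  66  61  39  34  37  31   7  36  34  36  96  92 114 117 119 114  92 117 120 124 117 116 118  -3   1  -2
large 248   0   5  -5   4  -3   1   0   3  -5   6  11   7  10   9   7   4  11  90  92 116 114 113 104  91 116 119 120 118 117  60  -6  -4   1
large 252   1  -6   3   3   0  -1   0  -1   5   7   8   6  12   9   8   7   4  10 118 112  17  16  14  85  93 108 110 1317 103   1   2   3   0
large 256   6   1   2  -3   0  -2  -2  -2   9   9   9   7  11   7   7  11 116 115 113  13  11   8   7  10 108 112 105  37  36   0   3   0   2
large 260   0  -4   4  -2  -2  -1   0   5  13   9   8  11   8   8   7 113 115 106   5  10   8 1317  12 
[... 3598 characters left out ...]
   1   0   1   1   0
small 292   2   0   5   8   5  10   9   8   7   7   6 113 115  11  12  11  10   8  12   6  12  -3 104 112 112 111  -1   0   0   0  -5
small 296  -5   3  12  11  10   9  12   5  11   7  10  11  12   8  10  12   9  12   7  29  53  82 108 109 113  -1  -3   4   0   0   3
small 300   3   3   2   4  -2  -6   4   0   8   5   5   6   6   7  11  12   8  11  11  10  -9   0  -5 109 112  -1  -4  -2   1  -1  -6
small 304   1   0  -3   0  -6  -1   1   1   0  -2  -1  -2   2   0  -3  -1  -1   0   1   7  -2  -1  -1  -1   0  -1   1   1   3   1   0
(283, 290) [0.42433401 0.16879103 0.00966629]
(418, 290) [ 0.43064803 -0.20580724  0.01146017]
(403, 205) [ 0.67213284 -0.16722129  0.00803961]
```

View pics/c0.png

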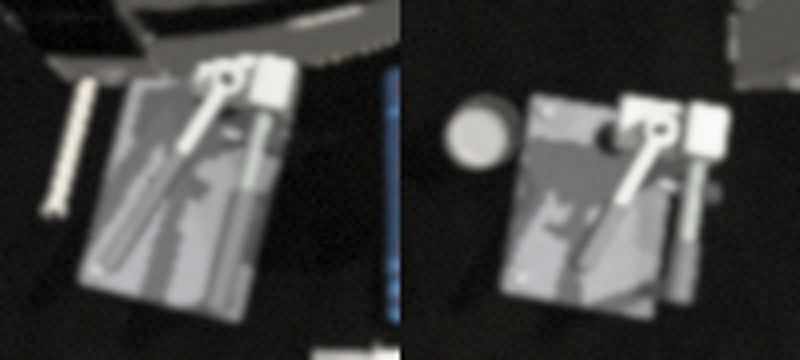

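The crop confirms two grey crimpers. In each, the lever runs from a hinge at the head down and to the left, and the bar is on its right. Next I'll fit the lever lines from the depth points.

```bash
python3 - <<'E'
import numpy as np,cv2
P=np.load("P.npy")
def fit(name,u0,u1,v0,v1,slope):
    Q=P[v0:v1,u0:u1].reshape(-1,3);Q=Q[(Q[:,2]>.103)&(Q[:,2]<.125)]
    # separate lever (left, larger y) from bar by labels
    return Q
def lab(u0,u1,v0,v1):
    m=((P[...,2]>.103)&(P[...,2]<.125)).astype('u1');k=np.zeros_like(m);k[v0:v1,u0:u1]=m[v0:v1,u0:u1]
    n,L,st,_=cv2.connectedComponentsWithStats(k,connectivity=8)
    for j in range(1,n):
        if st[j,4]<25:continue
        q=P[L==j];vx,vy,x0,y0=cv2.fitLine(q[:,:2].astype('f4'),cv2.DIST_HUBER,0,.001,.001).ravel()
        if vx<0:vx,vy=-vx,-vy
        s=(q[:,:2]-[x0,y0])@[vx,vy];o=(q[:,:2]-[x0,y0])@[-vy,vx]
        print(st[j],"dir deg",np.degrees(np.arctan2(vy,vx)),"lo",[x0+vx*s.min(),y0+vy*s.min()],"hi",[x0+vx*s.max(),y0+vy*s.max()],"halfw",np.percentile(o,[3,97]),"z",np.median(q[:,2]))
print("large");lab(250,315,251,306)
print("small");lab(398,450,263,303)
# base corners z 4..16 
for n,(u0,u1) in {"large":(250,315),"small":(390,450)}.items():
    Q=P[240:306,u0:u1].reshape(-1,3);Q=Q[(Q[:,2]>.005)&(Q[:,2]<.014)];print(n,cv2.minAreaRect(Q[:,:2].astype('f4')))
# instrument fronts & head, and bystanders
for n,(u,v) in dict(bottle=(187,236),beaker=(385,257),span=(252,262),rack=(343,273)).items():print(n,P[v,u])
m=(P[...,2]>.14)&(P[...,0]<.75)&(P[...,0]>.35);print("front tall min x by y")
for y in np.arange(-.45,.45,.05):
    q=P[m&(abs(P[...,1]-y)<.025)];print(round(y,2),q[:,0].min() if len(q) else None)
E
```

```text
large
[260 251  31  42 232] dir deg -31.698227 lo [np.float64(0.41442386267681064), np.float64(0.21689961824040518)] hi [np.float64(0.5233335391407629), np.float64(0.14964028163779053)] halfw [-0.0051317   0.00598382] z 0.11556832546811968
[286 251  21  52 369] dir deg -12.836977 lo [np.float64(0.38896262845814145), np.float64(0.14721745421281074)] hi [np.float64(0.5237305127230812), np.float64(0.11650746320463733)] halfw [-0.01136673  0.01077238] z 0.11050036948139907
small
[408 263  21  30 164] dir deg -30.803444 lo [np.float64(0.42104472564740425), np.float64(-0.16207730501098297)] hi [np.float64(0.49712826890469675), np.float64(-0.20743839939304126)] halfw [-0.00580648  0.00504459] z 0.11465230002461735
[429 263  17  38 266] dir deg -10.341809 lo [np.float64(0.4012480237854584), np.float64(-0.224110079627162)] hi [np.float64(0.49816615499708966), np.float64(-0.24179615535162863)] halfw [-0.01272386  0.01485532] z 0.11054970838585598
large ((0.46688365936279297, 0.17821621894836426), (0.17873691022396088, 0.1702543944120407), 86.22880554199219)
small ((0.4818263351917267, -0.21388739347457886), (0.16230450570583344, 0.18509255349636078), 87.95622253417969)
bottle [0.5562646  0.41658513 0.1055444 ]
beaker [ 0.52041307 -0.1135621   0.01811156]
span [5.01723667e-01 2.58954515e-01 4.36527713e-04]
rack [0.47213467 0.00432401 0.03762554]
front tall min x by y
-0.45 0.5555326432837392
-0.4 0.552615972884627
-0.35 0.5473714488007724
-0.3 0.5470068826736015
-0.25 None
-0.2 None
-0.15 None
-0.1 None
-0.05 None
-0.0 0.5826709636364433
0.05 0.5668986499993477
0.1 0.3682195805294591
0.15 0.5478402833038272
0.2 0.5449117799960037
0.25 0.5444265659972125
0.3 None
0.35 None
0.4 0.426167648262986
```

```bash
python3 - <<'E'
from bench import *
print(get_image("wrist")["tool_from_camera"])
E
python3 -m inch '[[[0,0,0.03],[0,0,0]],[[0,0,0.03],[0,0,0]],[[0,0,0.03],[0,0,0]],[[0.015,-0.035,0.015],[0,0,-0.1]],[[0.015,-0.035,0],[0,0,-0.1]],[[0.015,-0.035,0],[0,0,-0.1]],[[0.015,-0.035,0],[0,0,-0.1]],[[0.015,-0.035,0],[0,0,-0.1]],[[0.015,-0.035,0],[0,0,-0.1]],[[0.015,-0.035,0],[0,0,-0.1]],[[0.015,-0.035,0],[0,0,-0.1]]]' 0 30
```

```text
[[-2.29002939e-04  9.61875461e-01  2.73487743e-01  7.00031713e-02]
 [ 9.99999958e-01  2.69251054e-04 -1.09632161e-04  9.00878014e-04]
 [-1.79089349e-04  2.73487707e-01 -9.61875482e-01 -1.67392330e-01]
 [ 0.00000000e+00  0.00000000e+00  0.00000000e+00  1.00000000e+00]]
clock: 1.07
eef_pos: [0.3154, 0.3119, 0.3107]
ee_rot: [3.142, 0.0, 2.019]
contact_force: [0.7, -0.9, 0.4]
gripper_width: 0.002
grip_force: 0.0
```

```bash
python3 -m inch '[[[0.01,-0.038,0],[0,0,-0.09]],[[0.01,-0.038,0],[0,0,-0.09]],[[0.01,-0.038,0],[0,0,-0.09]],[[0.01,-0.038,0],[0,0,-0.09]],[[0.01,-0.038,0],[0,0,-0.09]],[[0.01,-0.038,0],[0,0,-0.09]],[[0.01,-0.038,0],[0,0,-0.09]],[[0.01,-0.038,0],[0,0,-0.09]],[[0.02,-0.035,0],[0,0,-0.09]],[[0.02,-0.035,0],[0,0,0]],[[0.02,-0.035,0],[0,0,0]],[[0.0,-0.02,-0.03],[0,0,0]],[[0,0,-0.035],[0,0,0]],[[0,0,-0.02],[0,0,0]],[[0,0,0],[0,0,0]]]'
python3 - <<'E'
from bench import *
import cv2
print(get_state()["eef_pos"]);i=get_image("top");cv2.imwrite("pics/t1.png",cv2.resize(i["pixels"][210:320,330:480],None,fx=4,fy=4))
i=get_image("wrist");cv2.imwrite("pics/w1.png",i["pixels"])
E
```

```text
clock: 2.32
eef_pos: [0.4519, -0.115, 0.2215]
ee_rot: [-3.133, 0.001, 1.212]
contact_force: [-1.1, 0.4, -0.5]
gripper_width: -0.001
grip_force: 0.0
[ 0.45193494 -0.11499432  0.2215375 ]
```

View pics/w1.png

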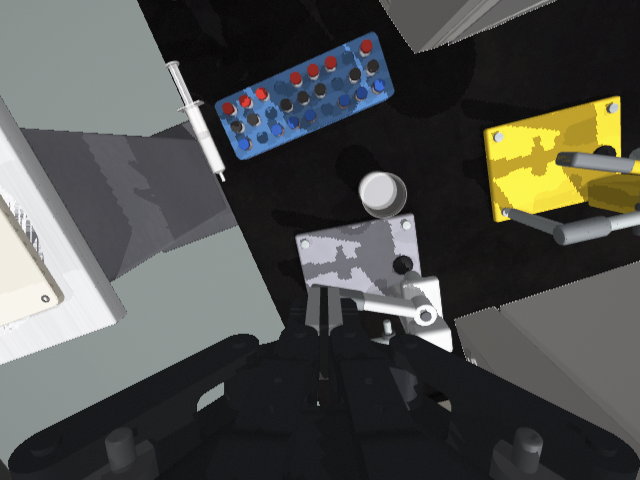

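The wrist view has the small crimper's hinge screw at (426,316), its head at (428,315), the beaker at (381,192), and the shut fingertips at (325,290). I'll check the hinge position by casting a ray.

```bash
python3 - <<'E'
from bench import *
import numpy as np
from scipy.spatial.transform import Rotation as R
s=get_state();i=get_image("wrist")
T=np.eye(4);T[:3,:3]=R.from_euler("xyz",s["ee_rot"]).as_matrix();T[:3,3]=s["eef_pos"];T=T@i["tool_from_camera"]
for u,v,z in[(426,316,.119),(381,192,.05),(373,300,.117)]:
    d=T[:3,:3]@[(u-i["cx"])/i["fx"],-(v-i["cy"])/i["fy"],-1];p=T[:3,3]+d*(z-T[2,3])/d[2]
    D=i["depth"][v,u];print(u,v,p,"depth pt",T[:3,3]+d*D)
E
python3 -m inch '[[[0.01,-0.015,-0.03],[0,0,0]],[[0,-0.005,-0.03],[0,0,0]],[[0,0,-0.03],[0,0,0]],[[0,0,-0.03],[0,0,0]],[[0,0,-0.013],[0,0,0]],[[0,0,0],[0,0,0]],[[0,0,0],[0,0,0]]]'
```

```text
426 316 [ 0.51410057 -0.21565542  0.119     ] depth pt [ 0.51416996 -0.21598789  0.11845248]
381 192 [ 0.51800697 -0.10871114  0.05      ] depth pt [ 0.52139154 -0.11392391  0.01994825]
373 300 [ 0.47464961 -0.1853795   0.117     ] depth pt [ 0.47454658 -0.18835736  0.11096207]
clock: 3.05
eef_pos: [0.4665, -0.1353, 0.094]
ee_rot: [3.14, -0.0, 1.215]
contact_force: [-0.6, 0.2, 0.2]
gripper_width: 0.003
grip_force: 0.0
```

```bash
python3 -m inch '[[[-0.002,-0.004,0],[0,0,0]],[[-0.002,-0.004,0],[0,0,0]],[[-0.002,-0.004,0],[0,0,0]],[[-0.002,-0.004,0],[0,0,0]],[[-0.002,-0.004,0],[0,0,0]],[[-0.002,-0.004,0],[0,0,0]],[[-0.002,-0.004,0],[0,0,0]],[[0,0,0],[0,0,0]],[[0,0,0],[0,0,0]],[[0,0,0],[0,0,0]]]'
```

```text
clock: 3.88
eef_pos: [0.4512, -0.1633, 0.0928]
ee_rot: [-3.141, -0.0, 1.214]
contact_force: [0.6, -0.0, 0.7]
gripper_width: 0.002
grip_force: 0.0
```

```bash
python3 -m inch '[[[-0.002,-0.004,-0.002],[0,0,0]],[[-0.001,-0.002,-0.002],[0,0,0]],[[0,0,0],[0,0,0]],[[0,0,0],[0,0,0]]]'
python3 - <<'E'
from bench import *
import cv2
i=get_image("wrist");cv2.imwrite("pics/w2.png",cv2.resize(i["pixels"][200:400,200:480],None,fx=2.5,fy=2.5))
E
```

```text
clock: 4.22
eef_pos: [0.4487, -0.169, 0.0904]
ee_rot: [3.141, -0.001, 1.214]
contact_force: [-3.8, 6.6, 24.1]
gripper_width: -0.0
grip_force: 11.6
```

View pics/w2.png

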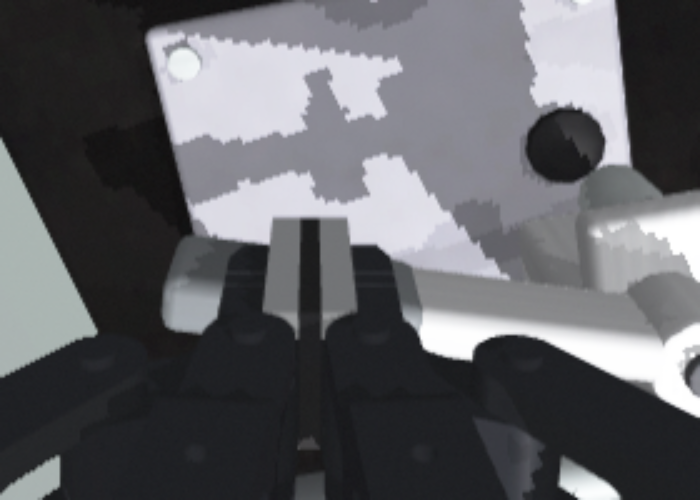

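```bash
python3 -m inch '[[[0,0,0.004],[0,0,0]],[[0,0,0],[0,0,0]],[[0,0,0],[0,0,0]]]'; python3 - <<'E'
from bench import *
import numpy as np
from scipy.spatial.transform import Rotation as R
s=get_state();i=get_image("wrist");print(s["wrist_torque"])
T=np.eye(4);T[:3,:3]=R.from_euler("xyz",s["ee_rot"]).as_matrix();T[:3,3]=s["eef_pos"];T=T@i["tool_from_camera"]
D=i["depth"];v,u=np.mgrid[:480,:640]
P=np.stack([(u-i["cx"])/i["fx"]*D,-(v-i["cy"])/i["fy"]*D,-D],-1)
Pt=P@i["tool_from_camera"][:3,:3].T+i["tool_from_camera"][:3,3]
Pw=P@T[:3,:3].T+T[:3,3]
print("tool frame x,y,z mm | world z along col of finger")
for c in(300,316,332,345,350,280,400):
    print(c)
    for r in range(284,400,8):
        print("  ",r,(1000*Pt[r,c]).round(),(1000*Pw[r,c]).round())
E
```

```text
clock: 4.52
eef_pos: [0.4483, -0.1694, 0.0928]
ee_rot: [3.141, 0.0, 1.214]
contact_force: [0.3, 0.4, -0.6]
gripper_width: 0.003
grip_force: 0.0
[ 0.02859207  0.03139111 -0.0013965 ]
tool frame x,y,z mm | world z along col of finger
300
   284 [-33. -19.  84.] [ 418. -194.    9.]
   292 [ -0. -13.  -7.] [ 436. -165.  100.]
   300 [  7. -11. -33.] [ 441. -159.  126.]
   308 [  7. -10. -41.] [ 441. -159.  133.]
   316 [  8. -10. -48.] [ 442. -159.  141.]
   324 [  8.  -9. -54.] [ 442. -159.  147.]
   332 [ 14.  -8. -71.] [ 446. -153.  164.]
   340 [ 13.  -8. -73.] [ 445. -155.  166.]
   348 [ 13.  -8. -79.] [ 446. -154.  171.]
   356 [ 12.  -7. -81.] [ 446. -155.  174.]
   364 [ 18.  -7. -93.] [ 448. -150.  186.]
   372 [ 18.  -6. -96.] [ 449. -150.  189.]
   380 [ 17.  -6. -98.] [ 449. -151.  191.]
   388 [  18.   -6. -102.] [ 449. -151.  195.]
   396 [  18.   -6. -104.] [ 449. -151.  197.]
316
   284 [-33.  -7.  82.] [ 431. -198.   10.]
   292 [ 12.  -4. -34.] [ 449. -157.  127.]
   300 [ 12.  -4. -42.] [ 449. -157.  135.]
   308 [ 11.  -4. -48.] [ 449. -158.  141.]
   316 [ 12.  -3. 
[... 3115 characters left out ...]
  -10. -105.] [ 445. -149.  198.]
400
   284 [-34.  60.  84.] [ 493. -222.    8.]
   292 [-40.  60.  84.] [ 491. -228.    9.]
   300 [-47.  61.  83.] [ 489. -234.   10.]
   308 [-10.  39.  -5.] [ 482. -193.   98.]
   316 [ -9.  37. -15.] [ 480. -191.  108.]
   324 [-10.  36. -23.] [ 478. -191.  116.]
   332 [-14.  36. -23.] [ 477. -195.  116.]
   340 [ 12.  23. -73.] [ 475. -166.  166.]
   348 [ 13.  22. -78.] [ 474. -165.  171.]
   356 [ 12.  22. -80.] [ 473. -166.  173.]
   364 [  9.  22. -81.] [ 472. -168.  174.]
   372 [  6.  22. -81.] [ 471. -171.  173.]
   380 [  4.  22. -80.] [ 470. -174.  173.]
   388 [  1.  22. -81.] [ 470. -176.  174.]
   396 [  17.   16. -104.] [ 470. -159.  197.]
```

The finger depth and the 24 N upward contact agree: the shut tips are about 28 mm above the reported TCP, so they came down on top of the lever. I'll back off and go lower.

```bash
python3 -m inch '[[[0,0,0.01],[0,0,0]],[[0.004,0.01,0],[0,0,0]],[[0.005,0.014,0],[0,0,0]],[[0.005,0.014,0],[0,0,0]],[[0,0,-0.01],[0,0,0]],[[0,0,-0.015],[0,0,0]],[[0,0,-0.013],[0,0,0]],[[0,0,0],[0,0,0]],[[0,0,0],[0,0,0]],[[0,0,0],[0,0,0]]]'
python3 - <<'E'
from bench import *
import cv2
i=get_image("wrist");cv2.imwrite("pics/w3.png",i["pixels"][150:480,100:600])
E
```

```text
clock: 5.4
eef_pos: [0.4624, -0.1314, 0.065]
ee_rot: [3.142, 0.0, 1.214]
contact_force: [0.3, -0.1, 0.4]
gripper_width: 0.001
grip_force: 0.0
```

View pics/w3.png

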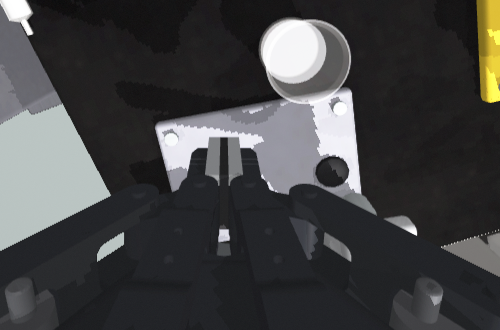

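The view shows the shut fingers clear of the lever on its open side, with the tips at (225,140) in the crop and the beaker at (305,55) well away from them. I'll press now.

```bash
python3 -m inch '[[[-0.002,-0.0045,0],[0,0,0]],[[-0.002,-0.0045,0],[0,0,0]],[[-0.002,-0.0045,0],[0,0,0]],[[-0.002,-0.0045,0],[0,0,0]],[[-0.002,-0.0045,0],[0,0,0]],[[-0.002,-0.0045,0],[0,0,0]],[[-0.001,-0.003,0],[0,0,0]],[[0,0,0],[0,0,0]],[[0,0,0],[0,0,0]]]'
python3 -m inch '[[[-0.001,-0.003,0],[0,0,0]],[[-0.001,-0.003,0],[0,0,0]],[[0,0,0],[0,0,0]],[[0,0,0],[0,0,0]]]'
```

```text
clock: 6.2
eef_pos: [0.4489, -0.1612, 0.0648]
ee_rot: [-3.141, -0.0, 1.213]
contact_force: [0.5, 3.4, 1.7]
gripper_width: -0.006
grip_force: 1.4
clock: 6.53
eef_pos: [0.4468, -0.1668, 0.0646]
ee_rot: [-3.14, -0.0, 1.214]
contact_force: [-1.6, 4.7, 0.5]
gripper_width: 0.002
grip_force: 1.8
```

Contact came where I expected it. I'll continue in small steps.

```bash
python3 -m inch '[[[-0.001,-0.003,0],[0,0,0]],[[-0.001,-0.003,0],[0,0,0]],[[0,0,0],[0,0,0]],[[0,0,0],[0,0,0]]]'
python3 -m inch '[[[-0.001,-0.002,0],[0,0,0]],[[-0.001,-0.002,0],[0,0,0]],[[0,0,0],[0,0,0]],[[0,0,0],[0,0,0]]]'
python3 -m inch '[[[-0.001,-0.002,0],[0,0,0]],[[-0.001,-0.002,0],[0,0,0]],[[0,0,0],[0,0,0]],[[0,0,0],[0,0,0]]]'
```

```text
clock: 6.87
eef_pos: [0.4445, -0.1727, 0.0645]
ee_rot: [-3.14, -0.0, 1.214]
contact_force: [-1.6, 5.9, 1.4]
gripper_width: 0.0
grip_force: 2.2
clock: 7.2
eef_pos: [0.4429, -0.1766, 0.0646]
ee_rot: [-3.14, -0.0, 1.214]
contact_force: [0.1, 5.7, 0.0]
gripper_width: 0.001
grip_force: 2.8
clock: 7.53
eef_pos: [0.4413, -0.1808, 0.0646]
ee_rot: [-3.141, -0.0, 1.214]
contact_force: [0.4, 6.6, -0.8]
gripper_width: -0.0
grip_force: 3.0
```

```bash
for k in 1; do python3 -m inch '[[[0,-0.0015,0],[0,0,0]],[[0,0,0],[0,0,0]],[[0,0,0],[0,0,0]]]'; done
python3 -m inch '[[[0,-0.0015,0],[0,0,0]],[[0,0,0],[0,0,0]],[[0,0,0],[0,0,0]]]'
python3 -m inch '[[[0,-0.001,0],[0,0,0]],[[0,0,0],[0,0,0]],[[0,0,0],[0,0,0]]]'
```

```text
clock: 7.78
eef_pos: [0.4409, -0.182, 0.0646]
ee_rot: [-3.14, -0.001, 1.214]
contact_force: [-0.2, 6.6, 0.7]
gripper_width: 0.005
grip_force: 3.2
clock: 8.03
eef_pos: [0.4405, -0.1833, 0.0645]
ee_rot: [-3.14, -0.001, 1.214]
contact_force: [-1.4, 6.8, 1.4]
gripper_width: 0.001
grip_force: 3.3
clock: 8.28
eef_pos: [0.4403, -0.1842, 0.0645]
ee_rot: [-3.139, -0.001, 1.214]
contact_force: [-1.6, 5.9, 2.2]
gripper_width: -0.001
grip_force: 3.4
```

```bash
python3 -m inch '[[[0,-0.0015,0],[0,0,0]],[[0,0,0],[0,0,0]],[[0,0,0],[0,0,0]]]'
python3 -m inch '[[[0,-0.0015,0],[0,0,0]],[[0,0,0],[0,0,0]],[[0,0,0],[0,0,0]]]'
python3 -m inch '[[[0,-0.001,0],[0,0,0]],[[0,0,0],[0,0,0]],[[0,0,0],[0,0,0]]]'
```

```text
clock: 8.53
eef_pos: [0.4399, -0.1855, 0.0644]
ee_rot: [-3.138, -0.001, 1.214]
contact_force: [-2.7, 7.9, 3.7]
gripper_width: 0.002
grip_force: 3.6
clock: 8.78
eef_pos: [0.4397, -0.1868, 0.0644]
ee_rot: [-3.138, -0.001, 1.214]
contact_force: [-3.5, 7.7, 3.3]
gripper_width: -0.0
grip_force: 3.9
clock: 9.03
eef_pos: [0.4396, -0.1871, 0.0644]
ee_rot: [-3.137, -0.002, 1.214]
contact_force: [-2.6, 13.4, 3.9]
gripper_width: -0.0
grip_force: 6.6
```

The force jumped to 13 N and the motion stalled, so the lever is at its stop. I'll add a little more push, hold for just over a second, then check that its direction matches the bar.

```bash
python3 -m inch '[[[0,-0.0005,0],[0,0,0]],[[0,0,0],[0,0,0]],[[0,0,0],[0,0,0]],[[0,0,0],[0,0,0]],[[0,0,0],[0,0,0]],[[0,0,0],[0,0,0]],[[0,0,0],[0,0,0]],[[0,0,0],[0,0,0]],[[0,0,0],[0,0,0]],[[0,0,0],[0,0,0]],[[0,0,0],[0,0,0]],[[0,0,0],[0,0,0]],[[0,0,0],[0,0,0]]]'
python3 - <<'E'
from bench import *
import cv2
t=get_image("scene");cv2.imwrite("pics/s4.png",cv2.resize(t["pixels"][320:450,320:480],None,fx=4,fy=4,interpolation=cv2.INTER_CUBIC))
E
```

```text
clock: 10.12
eef_pos: [0.4396, -0.1872, 0.0644]
ee_rot: [-3.137, -0.002, 1.214]
contact_force: [-2.1, 16.7, 5.1]
gripper_width: -0.003
grip_force: 7.8
```

View pics/s4.png

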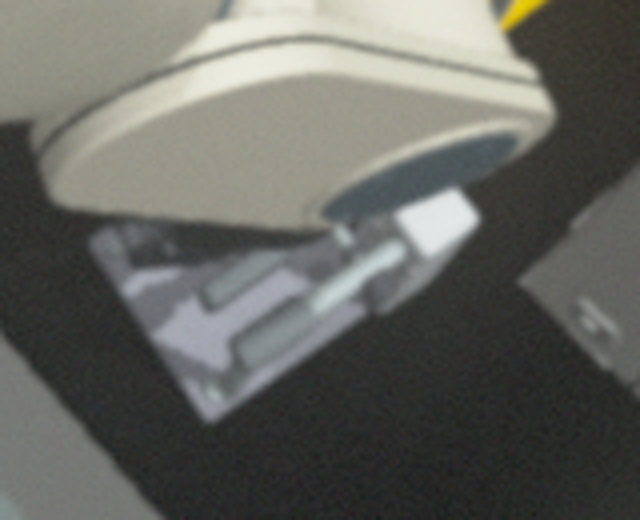

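The lever is parallel to the bar and short of it, with its grip at (240,275) and the bar at (280,330) in the crop. Next I release it, then measure how far the wrist reaches forward of the TCP.

```bash
python3 -m inch '[[[0.003,0.006,0],[0,0,0]],[[0.003,0.006,0],[0,0,0]],[[0.003,0.008,0],[0,0,0]],[[0.004,0.01,0],[0,0,0]],[[0.004,0.01,0],[0,0,0]],[[0.004,0.01,0],[0,0,0]],[[0.004,0.01,0],[0,0,0]],[[0,0,0],[0,0,0]],[[0,0,0],[0,0,0]]]'
python3 - <<'E'
from bench import *
import numpy as np
s=get_state();print(s["eef_pos"])
P0=np.load("P.npy");t=get_image("top");D=t["depth"];v,u=np.mgrid[:480,:640]
P=np.stack([(u-t["cx"])/t["fx"]*D,-(v-t["cy"])/t["fy"]*D,-D],-1)@t["pose"][:3,:3].T+t["pose"][:3,3]
m=(P[...,2]>.13)&(P[...,2]-P0[...,2]>.02)&(abs(P[...,1]+.13)<.15)&(P[...,0]>.3)&(P[...,2]<1)
q=P[m];r=np.hypot(q[:,0],q[:,1])-np.hypot(*s["eef_pos"][:2])
for z in np.arange(.13,.6,.04):
    k=(q[:,2]>=z)&(q[:,2]<z+.04)
    if k.sum():print(round(z,2),k.sum(),"ahead x",np.percentile(q[k,0],99)-s["eef_pos"][0],"radial",np.percentile(r[k],99))
# lever check
Q=P[263:300,398:428].reshape(-1,3);Q=Q[(Q[:,2]>.104)&(Q[:,2]<.122)]
print(len(Q),Q.mean(0))
# cabinet front near large
w=P0[200:250,240:330].reshape(-1,3);w=w[(w[:,2]>.13)&(w[:,2]<.9)]
for z in np.arange(.13,.6,.05):
    k=w[(w[:,2]>=z)&(w[:,2]<z+.05)]
    if len(k):print("cab",round(z,2),np.percentile(k[:,0],2))
E
```

```text
clock: 10.92
eef_pos: [0.4666, -0.1291, 0.0648]
ee_rot: [3.141, 0.0, 1.216]
contact_force: [-0.2, 1.1, 0.5]
gripper_width: 0.002
grip_force: 0.0
[ 0.4666129  -0.12912445  0.06484   ]
0.33 13 ahead x 0.03526865217468589 radial 0.023252436830370326
0.37 163 ahead x 0.05683284981837733 radial 0.04636163512282955
0.41 1933 ahead x 0.04805877921826218 radial 0.03954003247641923
0.45 525 ahead x 0.022547754720557478 radial 0.012361576572149192
0.49 889 ahead x -0.010036714329682006 radial -0.02164728883787094
0.53 790 ahead x -0.04300105774464136 radial -0.05393635452292553
0.57 572 ahead x -0.06604074195549603 radial -0.07354950806311839
0 [nan nan nan]
cab 0.13 0.545532390713776
cab 0.18 0.5456633070973099
cab 0.23 0.545388143377662
cab 0.28 0.5455662449187296
cab 0.33 0.5459382661365195
cab 0.38 0.5464976508353958
cab 0.43 0.5457942378463231
cab 0.48 0.5459946332590507
cab 0.53 0.5467513250687152<stdin>:13: RuntimeWarning: Mean of empty slice.
  ret = um.true_divide(
```

```bash
python3 -m inch '[[[0,0,0.03],[0,0,0]],[[0,0,0.035],[0,0,0]],[[0,0,0.035],[0,0,0]],[[-0.005,0.01,0.035],[0,0,0]],[[-0.01,0.034,0.02],[0,0,0]],[[-0.015,0.034,0.02],[0,0,0]],[[-0.01,0.034,0],[0,0,0]],[[-0.01,0.034,0],[0,0,0]],[[0,0.034,0],[0,0,0]],[[0,0.034,0],[0,0,0]],[[0.005,0.034,0],[0,0,0]],[[0.005,0.034,0],[0,0,0]],[[0.01,0.034,0],[0,0,0]],[[0.01,0.034,0],[0,0,0]],[[0.01,0.034,0],[0,0,0]],[[0,0.024,0],[0,0,0]],[[0,0,0],[0,0,0]],[[0,0,0],[0,0,0]]]'
python3 - <<'E'
from bench import *
import numpy as np,cv2
from scipy.spatial.transform import Rotation as R
P0=np.load("P.npy");t=get_image("top");D=t["depth"];v,u=np.mgrid[:480,:640]
P=np.stack([(u-t["cx"])/t["fx"]*D,-(v-t["cy"])/t["fy"]*D,-D],-1)@t["pose"][:3,:3].T+t["pose"][:3,3]
Q=P[268:300,404:424].reshape(-1,3);Q0=P0[268:300,404:424].reshape(-1,3)
for q in(Q,Q0):q=q[(q[:,2]>.104)&(q[:,2]<.122)];f=cv2.fitLine(q[:,:2].astype('f4'),cv2.DIST_HUBER,0,.001,.001).ravel();print(len(q),f)
s=get_state();i=get_image("wrist");cv2.imwrite("pics/w5.png",i["pixels"])
E
```

```text
clock: 12.47
eef_pos: [0.4563, 0.2781, 0.2391]
ee_rot: [-3.141, 0.001, 1.215]
contact_force: [0.3, 0.0, -1.0]
gripper_width: -0.001
grip_force: 0.0
128 [ 0.86935204 -0.49419332  0.44972643 -0.17919427]
132 [ 0.873122   -0.48750183  0.45067245 -0.17947535]
```

View pics/w5.png

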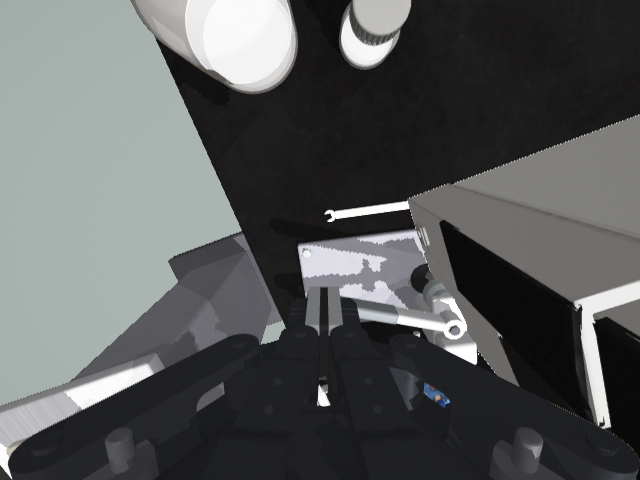

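The small lever is fully out again, as its fitted line is unchanged. In this view the large hinge is at (455,328), the lever runs left from it to the fingers, and the spanner is at (370,210).

```bash
python3 - <<'E'
from bench import *
import numpy as np
from scipy.spatial.transform import Rotation as R
s=get_state();i=get_image("wrist")
T=np.eye(4);T[:3,:3]=R.from_euler("xyz",s["ee_rot"]).as_matrix();T[:3,3]=s["eef_pos"];T=T@i["tool_from_camera"]
for u,v,z in[(455,328,.119),(370,314,.117)]:
    d=T[:3,:3]@[(u-i["cx"])/i["fx"],-(v-i["cy"])/i["fy"],-1];p=T[:3,3]+d*(z-T[2,3])/d[2]
    print(u,v,p,"depth pt",T[:3,3]+d*i["depth"][v,u])
E
python3 -m inch '[[[0,-0.015,-0.03],[0,0,0]],[[0,-0.015,-0.035],[0,0,0]],[[0,-0.005,-0.035],[0,0,0]],[[0,0,-0.035],[0,0,0]],[[0,0,-0.03],[0,0,0]],[[0,0,-0.008],[0,0,0]],[[0,0,0],[0,0,0]],[[0,0,0],[0,0,0]],[[0,0,0],[0,0,0]]]'
```

```text
455 328 [0.53928444 0.14607714 0.119     ] depth pt [0.53950652 0.14533502 0.11791596]
370 314 [0.46846517 0.18699759 0.117     ] depth pt [0.46842375 0.18645532 0.1159931 ]
clock: 13.37
eef_pos: [0.4579, 0.2432, 0.0684]
ee_rot: [3.139, -0.002, 1.213]
contact_force: [-0.8, -0.2, -0.3]
gripper_width: 0.0
grip_force: 0.0
```

```bash
python3 -m inch '[[[-0.0015,-0.0045,0],[0,0,0]],[[-0.0015,-0.0045,-0.002],[0,0,0]],[[-0.0015,-0.0045,0],[0,0,0]],[[-0.0015,-0.0045,0],[0,0,0]],[[-0.001,-0.003,0],[0,0,0]],[[-0.001,-0.003,0],[0,0,0]],[[0,0,0],[0,0,0]],[[0,0,0],[0,0,0]]]'
python3 -m inch '[[[-0.001,-0.003,0],[0,0,0]],[[-0.001,-0.003,0],[0,0,0]],[[0,0,0],[0,0,0]],[[0,0,0],[0,0,0]]]'
python3 -m inch '[[[-0.001,-0.003,0],[0,0,0]],[[-0.001,-0.003,0],[0,0,0]],[[0,0,0],[0,0,0]],[[0,0,0],[0,0,0]]]'
```

```text
clock: 14.03
eef_pos: [0.4485, 0.2186, 0.0646]
ee_rot: [-3.142, -0.0, 1.213]
contact_force: [0.6, 0.4, 0.1]
gripper_width: -0.001
grip_force: 0.0
clock: 14.37
eef_pos: [0.4466, 0.213, 0.0647]
ee_rot: [3.141, -0.0, 1.214]
contact_force: [-0.7, 3.1, 1.1]
gripper_width: -0.001
grip_force: 1.5
clock: 14.7
eef_pos: [0.4446, 0.207, 0.0647]
ee_rot: [3.142, -0.0, 1.214]
contact_force: [0.0, 4.5, 1.9]
gripper_width: 0.003
grip_force: 1.9
```

```bash
python3 -m inch '[[[-0.001,-0.003,0],[0,0,0]],[[-0.001,-0.003,0],[0,0,0]],[[-0.001,-0.003,0],[0,0,0]],[[0,0,0],[0,0,0]],[[0,0,0],[0,0,0]]]'
python3 -m inch '[[[-0.001,-0.003,0],[0,0,0]],[[-0.001,-0.003,0],[0,0,0]],[[0,0,0],[0,0,0]],[[0,0,0],[0,0,0]]]'
python3 -m inch '[[[-0.001,-0.002,0],[0,0,0]],[[-0.001,-0.002,0],[0,0,0]],[[0,0,0],[0,0,0]],[[0,0,0],[0,0,0]]]'
python3 -m inch '[[[0,-0.0015,0],[0,0,0]],[[0,0,0],[0,0,0]],[[0,0,0],[0,0,0]]]'
```

```text
clock: 15.12
eef_pos: [0.4414, 0.1981, 0.0646]
ee_rot: [-3.141, -0.0, 1.214]
contact_force: [-1.8, 6.2, 1.7]
gripper_width: -0.001
grip_force: 2.4
clock: 15.45
eef_pos: [0.4394, 0.1923, 0.0646]
ee_rot: [-3.141, -0.001, 1.214]
contact_force: [-2.1, 7.0, 2.1]
gripper_width: -0.0
grip_force: 3.1
clock: 15.78
eef_pos: [0.438, 0.1885, 0.0647]
ee_rot: [3.141, -0.001, 1.214]
contact_force: [-0.6, 7.8, -0.5]
gripper_width: -0.003
grip_force: 3.4
clock: 16.03
eef_pos: [0.4375, 0.187, 0.0646]
ee_rot: [-3.141, -0.001, 1.214]
contact_force: [-1.9, 7.0, 0.6]
gripper_width: -0.001
grip_force: 3.5
```

```bash
python3 -m inch '[[[0,-0.0015,0],[0,0,0]],[[0,0,0],[0,0,0]],[[0,0,0],[0,0,0]]]'
python3 -m inch '[[[0,-0.0015,0],[0,0,0]],[[0,0,0],[0,0,0]],[[0,0,0],[0,0,0]]]'
python3 -m inch '[[[0,-0.001,0],[0,0,0]],[[0,0,0],[0,0,0]],[[0,0,0],[0,0,0]]]'
python3 -m inch '[[[0,-0.001,0],[0,0,0]],[[0,0,0],[0,0,0]],[[0,0,0],[0,0,0]]]'
```

```text
clock: 16.28
eef_pos: [0.4371, 0.1854, 0.0646]
ee_rot: [-3.141, -0.0, 1.214]
contact_force: [-3.4, 8.7, 1.9]
gripper_width: 0.008
grip_force: 3.7
clock: 16.53
eef_pos: [0.4369, 0.1839, 0.0645]
ee_rot: [-3.14, -0.0, 1.213]
contact_force: [-3.4, 8.9, 1.5]
gripper_width: -0.001
grip_force: 3.8
clock: 16.78
eef_pos: [0.4367, 0.1829, 0.0645]
ee_rot: [-3.14, -0.0, 1.213]
contact_force: [-4.0, 9.5, 2.1]
gripper_width: -0.0
grip_force: 3.9
clock: 17.03
eef_pos: [0.4367, 0.1825, 0.0645]
ee_rot: [-3.14, -0.001, 1.213]
contact_force: [-5.7, 12.9, 1.1]
gripper_width: 0.002
grip_force: 5.7
```

```bash
python3 -m inch '[[[0,-0.0005,0],[0,0,0]],[[0,0,0],[0,0,0]],[[0,0,0],[0,0,0]],[[0,0,0],[0,0,0]],[[0,0,0],[0,0,0]],[[0,0,0],[0,0,0]],[[0,0,0],[0,0,0]],[[0,0,0],[0,0,0]],[[0,0,0],[0,0,0]],[[0,0,0],[0,0,0]],[[0,0,0],[0,0,0]],[[0,0,0],[0,0,0]]]'
python3 - <<'E'
from bench import *
import cv2
t=get_image("scene");cv2.imwrite("pics/s6.png",cv2.resize(t["pixels"][190:390,140:440],None,fx=2.6,fy=2.6,interpolation=cv2.INTER_CUBIC))
E
```

```text
clock: 18.03
eef_pos: [0.4368, 0.1824, 0.0645]
ee_rot: [-3.14, -0.001, 1.213]
contact_force: [-6.2, 15.2, -0.2]
gripper_width: -0.001
grip_force: 6.9
```

View pics/s6.png

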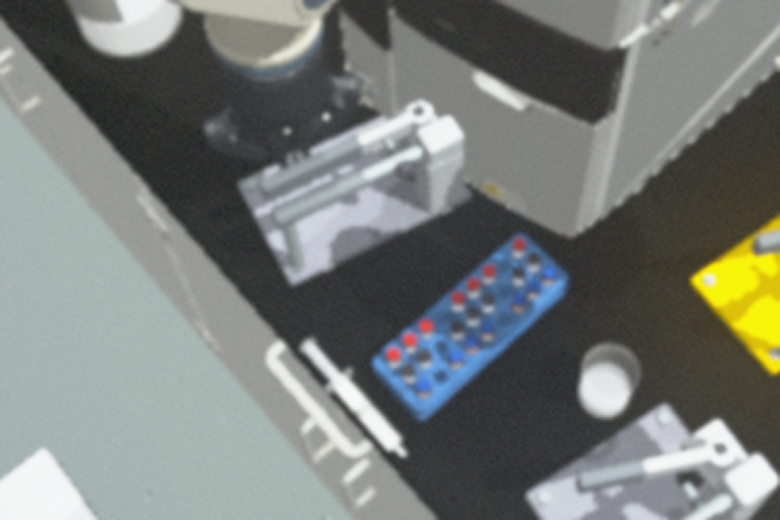

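The large lever (310,165) is now parallel to the bar (345,190) and held by the fingers at about 16 N. The small lever (650,465) is out, and the rack and beaker haven't moved. I'll hand in now.

```bash
python3 -c "
from bench import *
print(hand_in())"
```

```text
the job is handed in; nothing more can be done
None
```

The small crimper's lever was pressed to its stop, held for about a second and let fully back out; the large lever is now held at its stop with about 16 N, short of its bar, and the job is handed in (no verdict was returned).

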